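Raise the dry block heater by four clicks and confirm

TASK

The dry block heater is set too cool: with a fingertip against the orange peg, push its click-stop dial clockwise (seen from above) exactly four clicks on from where it stands now, so that it rests in the fourth click. Only then press the green button on the heater all the way down with a fingertip to confirm, let it spring back, and leave everything clear. Do not take the peg between the fingers, and do not lift, shift or tip the tubes or anything else on the bench.

Things in the scene. Friction and masses are not known exactly. Their poses are not given: they have to be found in the camera images.
- heater: Cream dry block heater fixed to the bench, 210 (x) x 260 (y) x 90 mm high; origin at the centre of its underside, its front faces -x, +z up. In its frame: dial axis at (-30, -60) mm, green button at (-60, 70) mm, both on the flat top deck at 90 mm height; an aluminium tube block, 80 x 90 mm and 40 mm high above the deck, is centred at (45, 65) mm.
- dial (a joint): Angle of the dial, rad: 0 at the coolest click (stop), growing clockwise seen from above (hotter). Ten clicks, 0.419 rad (24 degrees) apart, at 0, 0.419, .. 3.77, with a hard stop 0.1 rad beyond each end. It starts in one of the first four clicks (0 to 1.257).
- dial_centre (a point): Point on the dial's axis, on the top face of the black disc (diameter 100 mm, top 104 mm above the bench). A sprung ball holds the dial in each click: about 2.5 N at the peg pushes it out, the resistance falls to nothing halfway to the next click, and there the dial snaps forward by itself into that click, up to 12 degrees ahead of the finger, and stays when left.
- peg_top (a point): Centre of the top of the orange peg that stands upright on the disc: diameter 16 mm, 22 mm tall above the disc (top 126 mm above the bench), its axis 36 mm from the dial axis; it turns with the dial.
- dial_mark (a point): Outer end of the white pointer line on the disc, 46 mm from the dial axis at disc height, on the same radius as the peg; it points at one of ten dots (blue to red) on the deck.
- confirm (a joint): Travel of the green button, m: 0 up, 0.006 fully down; it springs back and takes about 5 N to press fully.
- confirm_top (a point): Centre of the top of the green button (diameter 28 mm), pressed straight down.
- tube_red: Loose red-capped tube, diameter 16 mm, 77 mm long, standing in the aluminium block (leave alone); origin at its foot.
- tube_blue: Loose blue-capped tube, like the red one (leave alone); origin at its foot.
- tip_box: Loose blue pipette tip box, 75 x 110 x 68 mm, standing by the heater's right side (leave alone); origin at the centre of its underside.
- cup: Loose white specimen cup with yellow cap, diameter 60 mm, 70 mm tall (leave alone); origin under its centre.
- reagent: Loose amber bottle, diameter 64 mm, 150 mm tall (leave alone); origin under its centre.
- slide_box: Loose flat dark green slide box, 85 x 160 x 30 mm (leave alone); origin under its centre.
- marker: Loose white marker pen with blue cap, 150 mm long along x, 16 mm thick (leave alone); origin on its underside.

How it is judged (in metres and radians):
On the way, in this order (a step that is already met when the one before it is completed fails the run):
1. the dial rests in the fourth click from its start (distance of dial_mark from where it was at the start of the episode between 0.0639 and 0.0729 m and velocity of joint dial between -0.15 and 0.15 rad/s), for 0.3 s.
2. the green button is pressed down (value of joint confirm above 0.0045 m), for 0.02 s.
At the end, for the whole second after the job is handed in: The dial rests exactly four clicks (1.676 rad) clockwise of its start: its mark has moved 63.9 to 72.9 mm in a straight line (about a third of a click either way). The green button, pressed down at least 4.5 mm after that, is up again (within 1.5 mm) (distance of dial_mark from where it was at the start of the episode between 0.0639 and 0.0729 m and velocity of joint dial between -0.1 and 0.1 rad/s and value of joint confirm below 0.0015 m); the robot touches nothing.
It fails at once if the button is pressed while the dial is not four clicks on from its start (value of joint confirm above 0.003 m and not (distance of dial_mark from where it was at the start of the episode between 0.0639 and 0.0729 m)).
It fails at once if the peg is taken between the fingers (grasp point over the peg, within 10 mm of its axis and less than 15 mm above its top) (horizontal distance between the grasp point and peg_top below 0.01 m and z of the grasp point in the frame of peg_top below 0.015 m).
It fails at once if a bystander is moved more than 20 mm or tipped more than 0.35 rad (distance of any of tube_red, tube_blue, tip_box, cup, reagent, slide_box, marker from where it was at the start of the episode above 0.02 m or angle between any of tube_red, tube_blue, tip_box, cup, reagent, slide_box, marker's own z axis and vertical above 0.35 rad).
It also fails if it takes over 48 s, if anything falls off the work surface, if the arm or the gripper's body presses on something with over 40 N, if the wrist force passes 120 N, or if a joint passes its speed limit or range.

ROBOT

A 6-joint arm with a two-finger parallel gripper is mounted at the origin on the work surface. World frame = base frame: x ahead of the robot, y to its left, z up, the work surface at z = 0. Lengths are in m, angles in degrees, forces in N, time in s.
With the tool pointing down it reaches from about 0.35 to 0.875 m from the base axis. Payload 4.2 kg.
Tool frame: the origin (TCP) lies between the finger pads; the fingertips stand 19 mm ahead of it and the grasp point (between the pads) is the TCP; z points along the fingers, y is the line along which they close (so a half turn about z gives the same grasp; the last joint's range is limited). The gripper opens to 87 mm and grips with 3 to 60 N. Pads are 19 mm wide; open, the fingers measure 117 mm over their backs; the gripper's body (75 mm by 190 mm) begins 51 mm behind the grasp point.
Start: joints at [81.28, 22.042, 0.453, 0, -68.411, -14.817], TCP at [0.25, 0.573, 0.203] pointing down, gripper open.
Joint ranges: [-179.83, 179.83], [-69.29, 118.12], [-61.27, 80.66], [-181.25, 117.63], [-171.15, -9.14], [-177.46, 177.46]. Speed limits (degrees/s): [159.86, 159.86, 180, 180, 180, 180].

INTERFACE

Orientations are given as a 3x3 rotation matrix whose columns are the frame's x, y, z axes.
In Python, from station import r gives the robot as it stands.
- The arm moves only by the tool drive_tool, never from a script. Its argument "steps" is one flat list of numbers, 7 for each row, row after row: the turn, a rotation vector about the tool's x, y, z in rad, then the shift along the tool's x, y, z in m, then the opening, from 0 (shut) to 1 (fully open). A call has 1 to 10 rows; each row shifts and turns the commanded pose from where the row before left it, along the tool's axes as they then stand; what a row does not reach is not made up. A row lasts 1/12 s, in which the tool goes at most 41.7 mm and 7.16 degrees, less where a joint would pass 70% of its speed; a pose out of reach is approached as far as the arm can. A call is refused whole if a number of a shift passes 0.0417 or a number of a turn 0.125, either way. A call with a gripper value outside its range is refused whole. The fingers move at their own pace and stop on an object; the grip force is fixed at half the most. Time passes only in rows, so rows that do not move let the fingers close. It gives the time, the measured TCP pose, the force, the opening and the grip force at its end, in the units of the state.
- r.sense(): the state, without advancing time (a new reading comes with each control period).
- r.capture(name): name is "scene" or "top" or "wrist"; returns the picture (384x512x3 uint8, blue, green, red); there is no depth.
- r.camera_params(name): a dict with "camera_matrix" (3x3 intrinsics, pixels), "k1" (the pictures are not rectified: a ray, as slopes to the right and down, at radius r is drawn at 1 + k1 r^2 times it, then the intrinsics apply), "extrinsics" (4x4, takes a point from world to camera coordinates). Camera axes: x right, y down, z forward; pixel columns grow to the right and rows downward; lengths in m; the calibration is good to about 2 mm. A picture is of the moment at which its call begins: read the wrist's pose just before it. camera_params takes no time and is no camera call; for the wrist camera it gives the pose at the moment of the call.
- r.finish_job(): hands the job in; it is judged then, once.
The state is a dict: "time_s": time; "joints": joint angles; "joint_velocities": joint speeds; "effort": joint torques, N m; "tcp_pos": TCP position; "ee_rot": TCP orientation; "wrist_force": force on the tool from outside, world axes, zero at the start; "moment": the same for the moment, N m; "gripper_width": opening from 0.0 (shut) to 1.0 (fully open); "gripper_force": force on a finger pad.
Only numpy, scipy, OpenCV 4.12 (cv2) and the standard library are available. Lean on these libraries where they do the work, as an engineer would, in place of code of your own. Each camera call takes 0.05 s, during which the arm holds its last target. There are 200 camera calls.

## Working session

There is one attempt and no reset: what is moved stays moved. The work goes in short steps, Python scripts to look and compute and a tool call to move; the robot and the scene stay as the last step left them, time stands still between calls to the robot, and variables do not carry over. Pictures are saved under pics/ and viewed, at most 10 in all, crops included, and the job is handed in when it is done.

Besides the shell and the picture viewer there is one more tool, called after "Request:" as a command line: name --argument value ..., lists and objects as JSON in quotes. drive_tool: Moves the arm, as the interface text tells. Its arguments: {"type":"object","properties":{"steps":{"type":"array"}},"required":["steps"]}

```bash
mkdir -p pics
cat > h.py <<'E'
import numpy as np, cv2
from station import r
def ray(P,u,v):
    K=np.array(P["camera_matrix"]);E=np.array(P["extrinsics"])
    d=cv2.undistortPoints(np.array([[[u,v]]],float),K,np.array([P["k1"],0,0,0,0.]))[0,0] if False else None
    p=np.linalg.inv(K)@[u,v,1]; q=p[:2].copy(); s=q.copy()
    for _ in range(30): s=q/(1+P["k1"]*(s@s))
    R=E[:3,:3]; return -R.T@E[:3,3], R.T@np.array([s[0],s[1],1])
def onz(P,u,v,z):
    o,d=ray(P,u,v); return o+d*(z-o[2])/d[2]
def meet(a,b):
    (o,d),(p,e)=a,b; t=np.linalg.lstsq(np.c_[d,-e],p-o,rcond=None)[0]
    A=o+d*t[0];B=p+e*t[1]; return (A+B)/2,np.linalg.norm(A-B)
def blobs(im,lo,hi,amin=15):
    m=cv2.inRange(cv2.cvtColor(im,cv2.COLOR_BGR2HSV),np.array(lo),np.array(hi))
    n,l,s,c=cv2.connectedComponentsWithStats(m)
    return [(c[i].round(1),s[i].tolist()) for i in range(1,n) if s[i,4]>=amin]
E
python3 - <<'E'
from h import *
print(r.sense())
for n in("top","scene"):
    im=r.capture(n);cv2.imwrite(f"pics/{n}0.png",im);np.save(n,im)
    P=r.camera_params(n);print(n,P)
    print("orange",blobs(im,(5,150,120),(18,255,255)));print("green",blobs(im,(45,100,60),(85,255,255)))
E
```

```text
{'time_s': 0.0, 'joints': array([ 8.12813727e+01,  2.20912393e+01,  3.80377034e-01, -2.58674753e-02,
       -6.84121431e+01, -1.48174245e+01]), 'joint_velocities': array([ 0.03539554, -0.03883102, -0.05085409,  0.01571384,  0.07456999,
       -0.12682155]), 'effort': array([-9.69977082e-04, -3.90668106e+01,  1.87400204e+01,  4.22014430e+00,
        1.08654777e-02, -1.96083506e-04]), 'tcp_pos': array([0.24931328, 0.57242402, 0.20186679]), 'ee_rot': array([[ 9.16742520e-01, -3.99477915e-01, -7.40371365e-04],
       [-3.99478575e-01, -9.16740220e-01, -2.05837060e-03],
       [ 1.43545388e-04,  2.18275835e-03, -9.99997607e-01]]), 'wrist_force': array([-0.12863905,  0.09018323,  0.48493938]), 'moment': array([-0.03037469,  0.02238953,  0.03404015]), 'gripper_force': 0.0, 'gripper_width': 1.0033990235505454}
top {'camera_matrix': array([[429.87658658,   0.        , 267.19995451],
       [  0.        , 429.87658658, 190.95995126],
       [  0.        ,   0.        ,   1.        ]]), 'k1': -0.07171552525585975, 'extrinsics': array([[-0.01339542, -0.99973454, -0.01874618, -0.01555313],
      
[... 408 characters left out ...]
array([[383.06747193,   0.        , 250.52293803],
       [  0.        , 383.06747193, 196.74327348],
       [  0.        ,   0.        ,   1.        ]]), 'k1': 0.014869558884521496, 'extrinsics': array([[ 0.64744082,  0.7620906 , -0.00618863, -0.28362169],
       [ 0.60115161, -0.51567123, -0.61049155, -0.20913626],
       [-0.46844117,  0.39153684, -0.79199859,  1.31363209],
       [ 0.        ,  0.        ,  0.        ,  1.        ]])}
orange [(array([258.1,  18.4]), [254, 15, 10, 7, 21]), (array([504.4, 133.6]), [495, 125, 17, 19, 199]), (array([242.4, 250.7]), [239, 247, 7, 9, 47]), (array([ 95.2, 256.2]), [87, 248, 19, 19, 252])]
green [(array([259.3, 221.6]), [254, 217, 12, 11, 105])]
```

View pics/top0.png

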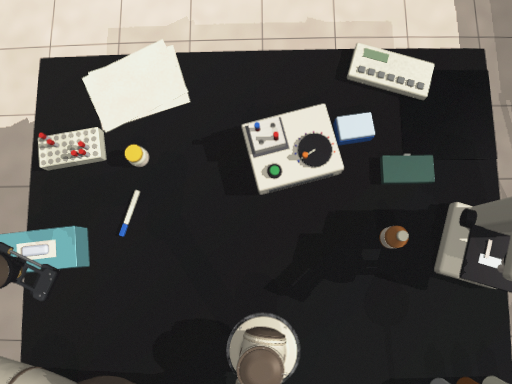

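View pics/scene0.png

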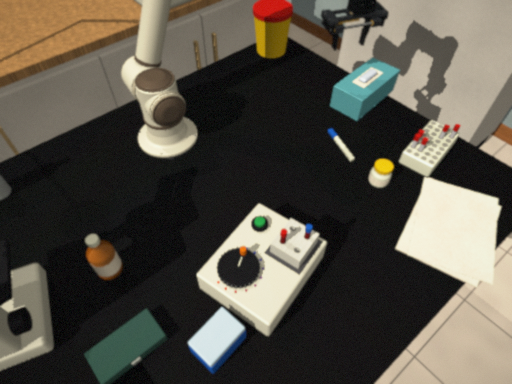

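The top view shows the heater near (293,148), with the dial disc at (315,150), the peg at (305,154) and the green button at (274,170). The scene view shows the disc at (241,267), the peg at (242,251) and the button at (259,222). Next I'll work out a coarse position.

Run:
```python
from h import *
T=r.camera_params("top");S=r.camera_params("scene")
print("button",meet(ray(T,274,169.9),ray(S,259.3,221.6)), onz(T,274,169.9,.096))
print("peg",meet(ray(T,304.9,154.3),ray(S,242.4,250.7)), onz(T,304.9,154.3,.12))
print("disc",onz(T,315,150,.104),onz(S,240.5,267,.104))
W=r.camera_params("wrist");print(W)
E=np.array(W["extrinsics"]);s=r.sense();c=-E[:3,:3].T@E[:3,3]
print("cam in tool",s["ee_rot"].T@(c-s["tcp_pos"]),(s["ee_rot"].T@E[:3,:3].T).round(3))
```

```text
button (array([ 0.52276188, -0.04327459,  0.10556904]), np.float64(0.001986931177127437)) [ 0.52410263 -0.04410375  0.096     ]
peg (array([ 0.56452301, -0.13268652,  0.11642733]), np.float64(0.0015831057382708854)) [ 0.5632612  -0.13309288  0.12      ]
disc [ 0.5793116  -0.16390351  0.104     ] [ 0.58971381 -0.15863006  0.104     ]
{'camera_matrix': array([[345.95692625,   0.        , 252.84238152],
       [  0.        , 345.95692625, 192.57417367],
       [  0.        ,   0.        ,   1.        ]]), 'k1': -0.08766548541897036, 'extrinsics': array([[-0.39909833, -0.91690698,  0.00145606,  0.62508558],
       [-0.87986911,  0.38342283,  0.28074418, -0.033526  ],
       [-0.25797458,  0.11076339, -0.95978153,  0.39065506],
       [ 0.        ,  0.        ,  0.        ,  1.        ]])}
cam in tool [ 0.07735416 -0.00090654 -0.18146322] [[ 0.    -0.96  -0.281]
 [ 1.     0.001 -0.   ]
 [ 0.    -0.281  0.96 ]]
```

Request:
drive_tool --steps '[0, 0, 0, 0.029, 0.026, -0.006, 0, 0, 0, 0, 0.029, 0.026, -0.006, 0, 0, 0, 0, 0.029, 0.026, -0.006, 0, 0, 0, 0, 0.029, 0.026, -0.006, 0, 0, 0, 0, 0.029, 0.026, -0.006, 0, 0, 0, 0, 0.029, 0.026, -0.006, 0, 0, 0, 0, 0.029, 0.026, -0.006, 0, 0, 0, 0, 0.029, 0.026, -0.006, 0, 0, 0, 0, 0.029, 0.026, -0.006, 0, 0, 0, 0, 0.029, 0.026, -0.006, 0]'

```text
time_s: 0.93
tcp_pos: [0.4117, 0.2168, 0.2631]
ee_rot: [[0.917, -0.399, -0.0], [-0.399, -0.917, -0.0], [-0.0, 0.0, -1.0]]
wrist_force: [2.0, 0.0, 0.0]
gripper_width: 0.326
gripper_force: 0.0
```

Request:
drive_tool --steps '[0, 0, 0, 0.029, 0.026, -0.006, 0, 0, 0, 0, 0.029, 0.026, -0.006, 0, 0, 0, 0, 0.029, 0.026, -0.006, 0, 0, 0, 0, 0.029, 0.026, -0.006, 0, 0, 0, 0, 0.029, 0.026, -0.006, 0, 0, 0, 0, 0.029, 0.026, -0.006, 0, 0, 0, 0, 0.029, 0.026, -0.006, 0, 0, 0, 0, 0.029, 0.026, -0.006, 0, 0, 0, 0, 0.029, 0.026, -0.006, 0, 0, 0, 0, 0.029, 0.026, -0.006, 0]'

```text
time_s: 1.77
tcp_pos: [0.5738, -0.1373, 0.3228]
ee_rot: [[0.917, -0.399, -0.001], [-0.399, -0.917, 0.0], [-0.001, 0.0, -1.0]]
wrist_force: [0.6, 1.4, -0.1]
gripper_width: 0.003
gripper_force: 0.0
```

Request:
drive_tool --steps '[0, 0, 0.11, 0, 0, 0, 0, 0, 0, 0.11, 0, 0, 0, 0, 0, 0, 0.11, 0, 0, 0, 0, 0, 0, 0.11, 0, 0, 0, 0, 0, 0, 0.11, 0, 0, 0, 0, 0, 0, 0, 0, 0, 0, 0, 0, 0, 0, 0, 0, 0, 0]'

```text
time_s: 2.35
tcp_pos: [0.5735, -0.1353, 0.3225]
ee_rot: [[0.575, -0.818, -0.001], [-0.818, -0.575, 0.0], [-0.001, 0.001, -1.0]]
wrist_force: [0.6, 0.4, -0.2]
gripper_width: 0.003
gripper_force: 0.0
```

Run:
```python
from h import *
import pickle
s=r.sense();print(s["tcp_pos"],s["ee_rot"].round(3))
P=r.camera_params("wrist");im=r.capture("wrist");cv2.imwrite("pics/w1.png",im);pickle.dump((P,im),open("w1.pkl","wb"))
print("orange",blobs(im,(5,150,120),(18,255,255)));print("green",blobs(im,(45,100,60),(85,255,255)))
```

```text
[ 0.5734777  -0.13531353  0.32247021] [[ 0.575 -0.818 -0.001]
 [-0.818 -0.575  0.   ]
 [-0.001  0.001 -1.   ]]
orange [(array([289.8,  97.4]), [288, 95, 5, 5, 19]), (array([257.2, 169.8]), [251, 162, 14, 17, 186])]
green [(array([252.7, 243.2]), [252, 237, 3, 13, 28])]
```

View pics/w1.png

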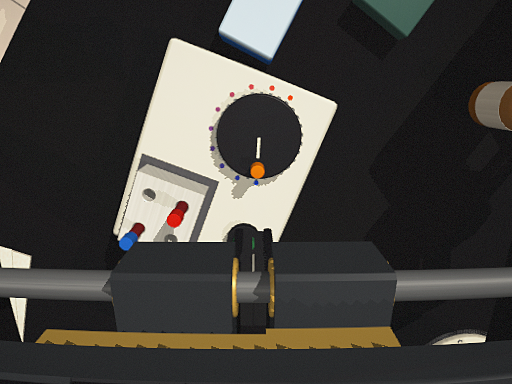

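The wrist view shows the disc centre near (259,136) and the peg top at (258,171), pointing at the first (bluest) of ten dots at (256,182). The dial therefore starts at click 0 and should finish at the fifth dot near (211,128). The tubes are at (175,218) and (127,241). I'll shift for a second view to triangulate.

Request:
drive_tool --steps '[0, 0, 0, -0.03, 0.02, 0.0, 0, 0, 0, 0, -0.03, 0.02, 0.0, 0, 0, 0, 0, 0, 0, 0, 0, 0, 0, 0, 0, 0, 0, 0]'

```text
time_s: 2.73
tcp_pos: [0.5053, -0.1088, 0.3239]
ee_rot: [[0.575, -0.818, 0.002], [-0.818, -0.575, 0.0], [0.001, -0.001, -1.0]]
wrist_force: [0.4, -0.6, 0.3]
gripper_width: 0.008
gripper_force: 0.0
```

```bash
cat >> h.py <<'E'
def ell(im,seed):
    g=cv2.cvtColor(im,cv2.COLOR_BGR2HSV); m=((g[...,2]<75)).astype(np.uint8)
    m=cv2.morphologyEx(m,cv2.MORPH_OPEN,np.ones((9,9)))
    n,l,s,c=cv2.connectedComponentsWithStats(m); k=l[seed[1],seed[0]]
    cs,_=cv2.findContours((l==k).astype(np.uint8),0,1); h=cv2.convexHull(max(cs,key=cv2.contourArea))
    return cv2.fitEllipse(h),s[k].tolist()
def shot(n):
    P=r.camera_params("wrist");im=r.capture("wrist");cv2.imwrite(f"pics/{n}.png",im);return P,im
E
python3 - <<'E'
from h import *
import pickle
P1,a=pickle.load(open("w1.pkl","rb"));P2,b=shot("w2");pickle.dump((P2,b),open("w2.pkl","wb"))
O=((5,150,120),(18,255,255));G=((45,100,60),(85,255,255));Rd=((0,180,150),(4,255,255));B=((100,150,120),(125,255,255))
for n,c in(("orange",O),("green",G),("red",Rd),("blue",B)): print(n,[(x[0].tolist(),x[1]) for x in blobs(a,*c,10)],"|",[(x[0].tolist(),x[1]) for x in blobs(b,*c,10)])
print(ell(a,(270,120)))
# disc seed in b: project
import itertools
c=onz(P1,259,136,.104);E=P2["extrinsics"];q=E[:3,:3]@c+E[:3,3];u=P2["camera_matrix"]@(q/q[2]);print(c,u);print(ell(b,(int(u[0])+10,int(u[1])-12)))
E
```

```text
orange [([289.8, 97.4], [288, 95, 5, 5, 19]), ([257.2, 169.8], [251, 162, 14, 17, 186])] | [([505.5, 35.4], [497, 29, 15, 15, 158]), ([255.5, 42.2], [254, 40, 4, 5, 18]), ([220.6, 116.0], [213, 109, 16, 15, 190])]
green [([252.7, 243.2], [252, 237, 3, 13, 28])] | [([209.6, 196.4], [198, 185, 24, 24, 449])]
red [([271.7, 87.5], [270, 86, 4, 4, 14]), ([174.7, 218.0], [167, 209, 16, 18, 203])] | [([236.5, 32.3], [235, 31, 4, 4, 14]), ([131.4, 160.6], [123, 153, 19, 17, 209])]
blue [([221.8, 165.5], [221, 164, 3, 4, 10]), ([237.0, 177.5], [236, 176, 3, 4, 12]), ([255.7, 182.5], [254, 181, 4, 4, 14]), ([127.6, 240.6], [119, 232, 19, 18, 216])] | [([240.8, 4.5], [238, 0, 6, 9, 12]), ([186.6, 114.9], [185, 114, 4, 3, 11]), ([202.8, 127.8], [201, 126, 4, 4, 11]), ([222.5, 133.0], [221, 131, 4, 5, 16]), ([84.2, 186.0], [75, 178, 21, 17, 231])]
(((258.41802978515625, 135.52761840820312), (84.46827697753906, 84.96540832519531), 82.16194152832031), [217, 94, 84, 82, 5295])
[ 0.58425781 -0.16131108  0.104     ] [223.07054693  80.49438783   1.        ]
(((223.2200469970703, 81.78382110595703), (87.40152740478516, 90.15090942382812), 169.22793579101562), [180, 37, 87, 89, 5804])
```

View pics/w2.png

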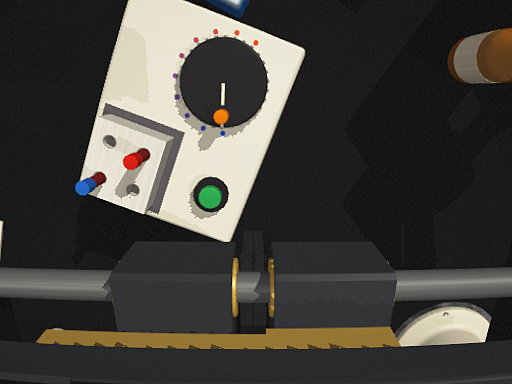

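The second view shows the disc at (223,82), the peg at (221,116), and the button at (210,196), now clear of the gripper. The red and blue tube caps are at (131,161) and (84,186). Next I'll triangulate these.

Run:
```python
from h import *
import pickle
P1,a=pickle.load(open("w1.pkl","rb"));P2,b=pickle.load(open("w2.pkl","rb"))
t=lambda n,p,q:print(n,meet(ray(P1,*p),ray(P2,*q)))
t("disc",(258.4,135.5),(223.2,81.8));t("peg",(257.2,170),(220.6,116.2));t("red",(174.7,218),(131.4,160.6));t("blue",(127.6,240.6),(84.2,186))
T=r.camera_params("top");print("button",meet(ray(P2,209.6,196.4),ray(T,274,169.9)),onz(P2,209.6,196.4,.1))
d1=[(255.7,182.5),(237,177.5),(221.8,165.5),(271.7,87.5),(289.8,97.4)];d2=[(222.5,133),(202.8,127.8),(186.6,114.9),(236.5,32.3),(255.5,42.2)]
for P,d in((P1,d1),(P2,d2)):
    X=np.array([onz(P,*p,.09) for p in d]);A=np.c_[2*X[:,:2],np.ones(5)];c=np.linalg.lstsq(A,(X[:,:2]**2).sum(1),rcond=None)[0]
    print("dots centre",c[:2],"R",np.sqrt(c[2]+c[0]**2+c[1]**2),"ang",np.degrees(np.arctan2(X[:,1]-c[1],X[:,0]-c[0])).round(1))
    print([meet(ray(P1,*p),ray(P2,*q))[0][2].round(3) for p,q in zip(d1,d2)])
for P,p,q in((P1,(258.4,135.5),(257.4,169)),(P2,(223.2,81.8),(220.6,116))):
    C=onz(P,*p,.104);Q=onz(P,*q,.122);print("C",C,"peg",Q,np.linalg.norm((Q-C)[:2]),np.degrees(np.arctan2(*(Q-C)[1::-1])))
```

```text
disc (array([ 0.58472734, -0.16090187,  0.09881797]), np.float64(1.6902128978421952e-05))
peg (array([ 0.56483653, -0.12964232,  0.1182456 ]), np.float64(0.0005382996868565304))
red (array([ 0.6124048 , -0.04741525,  0.167653  ]), np.float64(0.0003784306007144886))
blue (array([0.6407402 , 0.00516187, 0.16632648]), np.float64(0.00046282527963666467))
button (array([ 0.52257766, -0.04323244,  0.1092965 ]), np.float64(0.002794317216693865)) [ 0.52302013 -0.03926637  0.1       ]
dots centre [ 0.58358327 -0.15996035] R 0.057598990372830866 ang [121.8  97.9  74.  -69.8 -93.8]
[np.float64(0.09), np.float64(0.091), np.float64(0.093), np.float64(0.09), np.float64(0.092)]
dots centre [ 0.58382432 -0.15994528] R 0.057650208698490774 ang [122.2  97.9  73.7 -69.9 -93.8]
[np.float64(0.09), np.float64(0.091), np.float64(0.093), np.float64(0.09), np.float64(0.092)]
C [ 0.58515599 -0.16138213  0.104     ] peg [ 0.56575168 -0.13163102  0.122     ] 0.03551979806776683 123.11325693473792
C [ 0.58428581 -0.16102572  0.104     ] peg [ 0.5649067  -0.12997364  0.122     ] 0.03660302030728954 121.9676285096508
```

Request:
drive_tool --steps '[0, 0, 0.054, 0, 0, 0, 0, 0, 0, 0, 0.025, -0.0023, 0, 0, 0, 0, 0, 0.025, -0.0023, 0, 0, 0, 0, 0, 0, 0, 0.035, 0, 0, 0, 0, 0, 0, 0.035, 0, 0, 0, 0, 0, 0, 0.035, 0, 0, 0, 0, 0, 0, 0.035, 0, 0, 0, 0, 0, 0, 0.02, 0, 0, 0, 0, 0, 0, 0.015, 0, 0, 0, 0, 0, 0, 0, 0]'

```text
time_s: 3.62
tcp_pos: [0.5352, -0.1492, 0.1436]
ee_rot: [[0.528, -0.849, -0.008], [-0.849, -0.528, 0.001], [-0.005, 0.007, -1.0]]
wrist_force: [-0.2, -0.8, 0.0]
gripper_width: 0.009
gripper_force: 0.0
```

```bash
cat >> h.py <<'E'
C=np.array([.5843,-.1605])
def where():
    s=r.sense();R=s["ee_rot"];d=R.T@np.r_[C-s["tcp_pos"][:2],0]
    print("t",round(s["time_s"],2),"tcp",s["tcp_pos"].round(4),"centre in tool mm",(d[:2]*1e3).round(1),"-y dir deg",np.degrees(np.arctan2(-R[1,1],-R[0,1])).round(1),"F",s["wrist_force"].round(1))
E
python3 -c "
from h import *
where();shot('w3')"
```

```text
t 3.62 tcp [ 0.5352 -0.1492  0.1436] centre in tool mm [ 35.5 -35.7] -y dir deg 31.8 F [-0.2 -0.8  0. ]
```

View pics/w3.png

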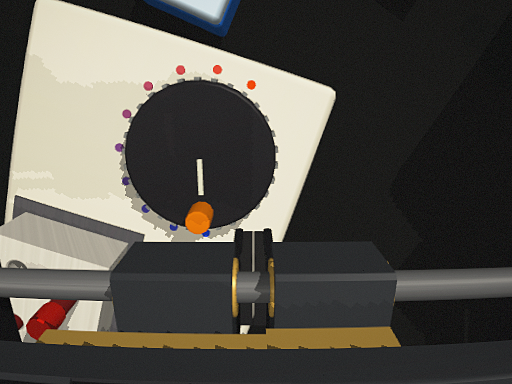

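The close view shows the fingertips at about (252,235), level with the peg at (198,218) and clear of it to the right. I'll lower, then approach.

Request:
drive_tool --steps '[0, 0, 0, 0, 0, 0.007, 0, 0, 0, 0, 0, 0, 0.007, 0, 0, 0, 0, 0, -0.003, 0, 0, 0, 0, 0, 0, -0.003, 0, 0, 0, 0, 0, 0, -0.003, 0, 0, 0, 0, 0, 0, 0, 0, 0]'

```text
time_s: 4.17
tcp_pos: [0.5455, -0.1441, 0.1346]
ee_rot: [[0.528, -0.849, 0.002], [-0.849, -0.528, -0.0], [0.001, -0.001, -1.0]]
wrist_force: [-0.4, -0.4, 0.0]
gripper_width: 0.001
gripper_force: 0.0
```

```bash
python3 -c "
from h import *
where();P,a=shot('w4');print(blobs(a,(5,150,120),(18,255,255)))"
```

```text
t 4.17 tcp [ 0.5455 -0.1441  0.1346] centre in tool mm [ 34.4 -24.3] -y dir deg 31.9 F [-0.4 -0.4  0. ]
[(array([269.9,  86.5]), [266, 82, 9, 10, 67]), (array([215.8, 224.5]), [202, 208, 28, 34, 737])]
```

Request:
drive_tool --steps '[0, 0, 0, -0.0016, 0, 0.004, 0, 0, 0, 0.052, -0.0012, -0.0019, 0, 0, 0, 0, 0.052, -0.0012, -0.0019, 0, 0, 0, 0, 0.052, -0.0012, -0.0019, 0, 0, 0, 0, 0.052, -0.0012, -0.0019, 0, 0, 0, 0, 0.052, -0.0012, -0.0019, 0, 0, 0, 0, 0.052, -0.0012, -0.0019, 0, 0, 0, 0, 0.052, -0.0012, -0.0019, 0, 0, 0, 0, 0.052, -0.0012, -0.0019, 0, 0, 0, 0, 0, 0, 0, 0, 0]'

```text
time_s: 5.05
tcp_pos: [0.5542, -0.1284, 0.1298]
ee_rot: [[0.139, -0.99, -0.0], [-0.99, -0.139, 0.0], [-0.0, 0.0, -1.0]]
wrist_force: [0.1, 0.2, -0.6]
gripper_width: 0.006
gripper_force: 0.0
```

```bash
cat >> h.py <<'E'
def dial(n):
    P,a=shot(n);where()
    for c,s in blobs(a,(5,150,120),(18,255,255),100):
        q=onz(P,*c,.119);d=q[:2]-C;print("peg",c,s,"r",np.linalg.norm(d).round(4),"turned",(122-np.degrees(np.arctan2(d[1],d[0]))).round(1))
E
python3 -c "
from h import *
dial('w5')"
```

```text
t 5.1 tcp [ 0.554  -0.1285  0.1298] centre in tool mm [ 36.  -25.5] -y dir deg 8.1 F [ 0.1 -0.2 -0.4]
peg [236.6 217.9] [223, 202, 27, 35, 678] r 0.0349 turned -1.6
```

View pics/w5.png

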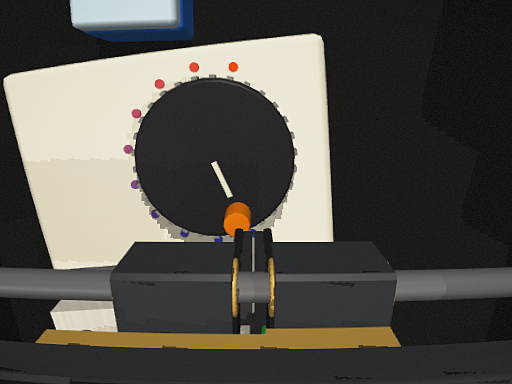

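The peg hasn't moved: it is still at (237,218), right beside the fingers at (234–272, 228+). I'll zoom in to see the real fingertip shape.

Run:
```python
import cv2,numpy as np
a=cv2.imread("pics/w5.png")[180:340,190:320];b=cv2.imread("pics/w3.png")[180:340,190:320]
f=lambda x:np.clip(cv2.resize(x,(390,480),interpolation=2).astype(float)*1.8,0,255)
cv2.imwrite("pics/z.png",np.hstack([f(a),f(b)]))
```

```text
[ WARN:0@0.038] global loadsave.cpp:1063 imwrite_ Unsupported depth image for selected encoder is fallbacked to CV_8U.
```

View pics/z.png

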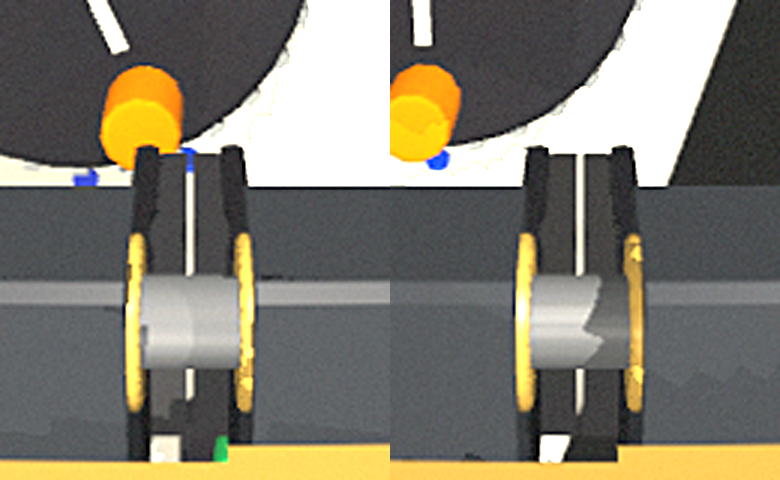

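The fingertips end at image row 229, further out than a 19 mm wide tip should. Either the tip is set back in x or it ends higher than stated. I'll back off and check from the scene camera.

Request:
drive_tool --steps '[0, 0, 0, 0, 0.01, 0, 0, 0, 0, 0, 0, 0.01, 0, 0, 0, 0, 0, 0, 0, 0, 0]'

```text
time_s: 5.35
tcp_pos: [0.5315, -0.1317, 0.1298]
ee_rot: [[0.139, -0.99, -0.002], [-0.99, -0.139, 0.001], [-0.001, 0.002, -1.0]]
wrist_force: [-1.5, -0.3, -1.3]
gripper_width: 0.003
gripper_force: 0.0
```

Run:
```python
from h import *
where();S=r.camera_params("scene");T=r.camera_params("top");s=r.sense()
im=r.capture("scene");tp=r.capture("top")
def pr(P,X):
    E=P["extrinsics"];q=E[:3,:3]@X+E[:3,3];p=q[:2]/q[2];p=p*(1+P["k1"]*(p@p));return P["camera_matrix"][:2,:2]@p+P["camera_matrix"][:2,2]
u0,v0=190,195;k=7
z=cv2.resize(im[v0:v0+85,u0:u0+110],None,fx=k,fy=k,interpolation=cv2.INTER_CUBIC)
z=np.clip(z.astype(float)*1.5,0,255).astype(np.uint8)
for dz,c in((.019,(0,0,255)),(-.015,(255,0,255))):
  for x in(-.0095,.0095):
    for y in(-.011,.011):
        p=(pr(S,s["tcp_pos"]+s["ee_rot"]@[x,y,dz])-[u0,v0]+.5)*k;cv2.circle(z,tuple(int(i) for i in p),3,c,-1)
cv2.imwrite("pics/s5.png",z)
```

```text
t 5.35 tcp [ 0.5315 -0.1317  0.1298] centre in tool mm [ 35.9 -48.2] -y dir deg 8.0 F [-1.5 -0.3 -1.3]
```

View pics/s5.png

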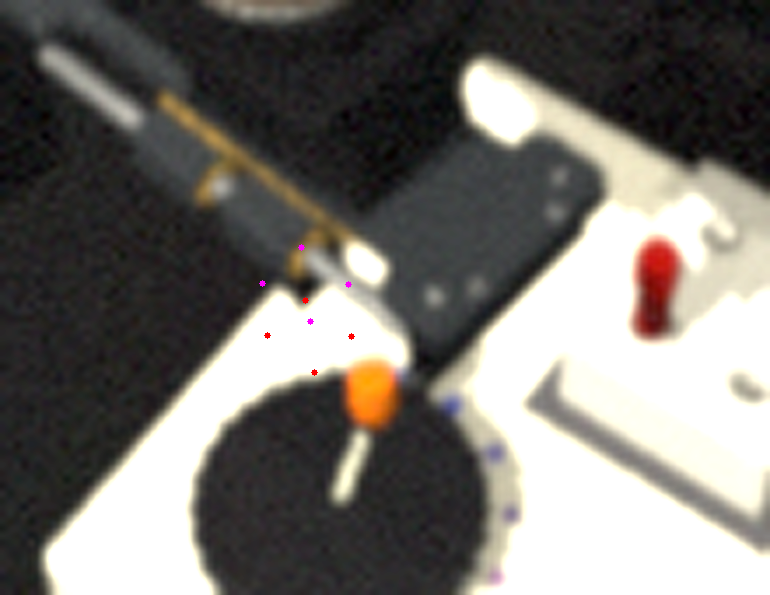

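Run:
```python
from h import *
S=r.camera_params("scene");W=r.camera_params("wrist");s=r.sense();f=lambda X:(s["ee_rot"].T@(X-s["tcp_pos"])*1e3).round(1)
for z in((303,303),(288,292),(330,295)):
    X,e=meet(ray(W,253,229),ray(S,z[0]/7+190-.5,z[1]/7+195-.5));print(z,f(X),e)
im=r.capture("top");T=r.camera_params("top")
z=cv2.resize(im[110:210,240:350],None,fx=7,fy=6,interpolation=cv2.INTER_CUBIC);
z=np.clip(z.astype(float)*1.5,0,255).astype(np.uint8);cv2.imwrite("pics/t5.png",z)
a,b=shot("w6")
g=cv2.cvtColor(b,cv2.COLOR_BGR2GRAY);print(g[220:236,228:282:2])
```

```text
(303, 303) [  5.   -0.5 -10.3] 0.0020609978491870585
(288, 292) [ 11.2  -0.5 -24.9] 0.0017934488731301125
(330, 295) [-3.8 -0.7  0.9] 0.009877643069098382
[[ 31  22  20 130 144 141 141 137 155 237 232 232 230 230 230 230 230 229
  229 230 229 230 230 230 230 230 230]
 [ 27  26  61 132 141 142 141 138 153 234 230 231 229 230 230 230 230 231
  230 231 230 230 231 230 230 229 230]
 [ 16 115 111 129 141 141 141 137 152 235 229 230 230 230 230 230 230 229
  229 231 229 229 229 230 230 230 230]
 [ 48 127 119 142 141 141 142 157 152 233 231 230 230 230 230 230 230 230
  231 231 230 229 231 230 229 230 230]
 [120 120 133 143 142 140 139 156 149 233 231 230 230 230 230 230 229 230
  230 229 230 230 229 230 230 230 230]
 [142 125 143 142 143 141 140 152 224 231 229 231 230 230 229 229 230 230
  230 230 230 231 230 229 230 229 230]
 [143 144 143 141 142 144 139 144 219 229 231 229 230 230 230 230 230 230
  232 234 234 231 229 230 229 230 229]
 [142 139 139 143 148 155 147 246 234 231 229 230 230 230 229 230 230 231
  242 252 252 241 231 229 230 229 230]
 [140 141 141 147 115  67  42 250 234 230
[... 163 characters left out ...]
 242 230 229 229 230]
 [143 141 142 131  17  24  23   1 253 253 253 253 250 250 253 253 253 254
    4  24  23   0 225 230 230 230 229]
 [146 141 143 115  22  24  27  17  60  41  41  40 113 123  37  42  42  84
   13  27  24   6 231 230 229 230 229]
 [147 141 141  99  20  27  29  22  34  33  29  27 123  86  32  32  30  33
   24  30  28  11 234 230 229 229 230]
 [146 141 136  95  24  26  26  21  41  36  39  38 131  93  34  41  40  40
   31  25  29  16 230 231 229 229 230]
 [144 139 213 163  17  25  22  26  45  38  41  37 130  94  37  40  38  43
   25  28  29  20 231 232 230 228 229]
 [144 138 206 161  27  29  31  21  44  40  41  40 133  95  39  40  41  42
   26  28  27  19 238 232 230 229 230]]
```

Request:
drive_tool --steps '[0, 0, 0, 0, 0.005, 0.002, 0, 0, 0, 0, 0, 0, 0.002, 0, 0, 0, 0, 0, 0, 0.002, 0, 0, 0, 0, 0, 0, 0.002, 0, 0, 0, 0, 0, 0, 0.002, 0, 0, 0, 0, 0, 0, 0.002, 0, 0, 0, 0, 0, 0, 0, 0]'

```text
time_s: 6.13
tcp_pos: [0.5291, -0.1321, 0.1173]
ee_rot: [[0.14, -0.99, -0.001], [-0.99, -0.14, 0.0], [-0.0, 0.001, -1.0]]
wrist_force: [-0.3, -0.5, -0.0]
gripper_width: 0.004
gripper_force: 0.0
```

Request:
drive_tool --steps '[0, 0, 0, 0, 0, 0.002, 0, 0, 0, 0, 0, 0, 0.002, 0, 0, 0, 0, 0, 0, 0.002, 0, 0, 0, 0, 0, 0, 0, 0]'

```text
time_s: 6.47
tcp_pos: [0.529, -0.1321, 0.1114]
ee_rot: [[0.139, -0.99, -0.001], [-0.99, -0.139, 0.0], [-0.0, 0.001, -1.0]]
wrist_force: [-0.6, 1.0, -0.2]
gripper_width: 0.008
gripper_force: 0.0
```

Request:
drive_tool --steps '[0, 0, 0, 0, 0, 0.001, 0, 0, 0, 0, 0, 0, 0.001, 0, 0, 0, 0, 0, 0, 0.001, 0, 0, 0, 0, 0, 0, 0.001, 0, 0, 0, 0, 0, 0, 0, 0]'

```text
time_s: 6.88
tcp_pos: [0.5293, -0.1321, 0.1077]
ee_rot: [[0.14, -0.99, -0.0], [-0.99, -0.14, 0.0], [-0.0, 0.0, -1.0]]
wrist_force: [0.1, 0.5, -1.2]
gripper_width: 0.005
gripper_force: 0.0
```

Run:
```python
from h import *
where();a,b=shot("w7")
z=cv2.resize(b[190:270,170:330],None,fx=4.5,fy=4.5,interpolation=2);z2=np.clip(z*1.7,0,255)
cv2.imwrite("pics/z7.png",z2.astype(np.uint8))
```

```text
t 6.88 tcp [ 0.5293 -0.1321  0.1077] centre in tool mm [ 35.8 -50.5] -y dir deg 8.0 F [ 0.1  0.5 -1.2]
```

View pics/z7.png

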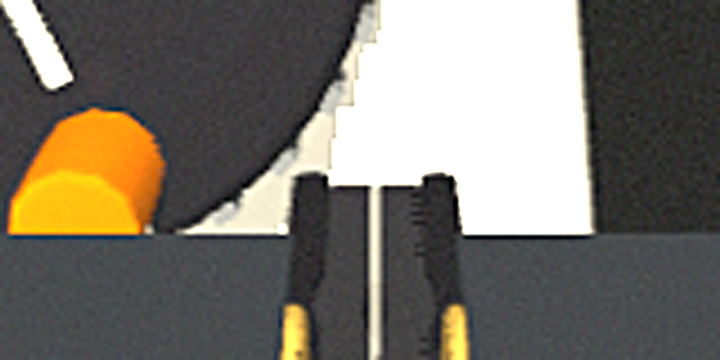

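The tips look clear of the deck, and the peg is to the left at zoomed (75,205). There is still no contact force, so I'll keep probing downward.

Request:
drive_tool --steps '[0, 0, 0, 0, 0, 0.001, 0, 0, 0, 0, 0, 0, 0.001, 0, 0, 0, 0, 0, 0, 0.001, 0, 0, 0, 0, 0, 0, 0.001, 0, 0, 0, 0, 0, 0, 0, 0]'

```text
time_s: 7.35
tcp_pos: [0.5292, -0.1321, 0.1037]
ee_rot: [[0.14, -0.99, -0.001], [-0.99, -0.14, 0.0], [-0.0, 0.001, -1.0]]
wrist_force: [0.3, 0.1, -0.3]
gripper_width: 0.003
gripper_force: 0.0
```

Request:
drive_tool --steps '[0, 0, 0, 0.0075, -0.0042, 0, 0, 0, 0, 0, 0.0075, -0.0042, 0, 0, 0, 0, -0.105, 0, 0, 0, 0, 0, 0, -0.105, 0, 0, 0, 0, 0, 0, -0.105, 0, 0, 0, 0, 0, 0, -0.105, 0, 0, 0, 0, 0, 0, 0, 0, 0, 0.002, 0, 0, 0, 0, 0, 0, 0.0015, 0, 0, 0, 0, 0, 0, 0, 0]'

```text
time_s: 8.1
tcp_pos: [0.5397, -0.1462, 0.0999]
ee_rot: [[0.529, -0.849, -0.001], [-0.849, -0.529, 0.0], [-0.001, 0.001, -1.0]]
wrist_force: [-0.5, 0.7, -0.3]
gripper_width: 0.002
gripper_force: 0.0
```

Run:
```python
from h import *
dial('w8')
tubes=np.array([[.6124,-.0474],[.6407,.0052]])
for th in range(0,97,8):
    f=np.radians(122-th);x=-np.array([np.cos(f),np.sin(f)]);y=-np.array([np.sin(f),-np.cos(f)])
    p=C-36e-3*x+18e-3*y;d=tubes-p;l=np.c_[d@x,d@y];e=np.maximum(abs(l)-[.0375,.095],0);print(th,p.round(4),(np.hypot(*e.T)*1e3).round(0))
```

```text
t 8.15 tcp [ 0.5398 -0.1461  0.1001] centre in tool mm [ 35.8 -30.2] -y dir deg 32.0 F [ 0.4 -0.9  0.2]
peg [200.  234.6] [184, 226, 31, 16, 380] r 0.0289 turned -4.8
0 [ 0.55   -0.1395] [10. 69.]
8 [ 0.5532 -0.1349] [18. 69.]
16 [ 0.5571 -0.1309] [27. 74.]
24 [ 0.5615 -0.1274] [35. 83.]
32 [ 0.5663 -0.1245] [40. 92.]
40 [ 0.5715 -0.1223] [42. 98.]
48 [ 0.5769 -0.1209] [ 43. 101.]
56 [ 0.5825 -0.1203] [ 41. 101.]
64 [ 0.5881 -0.1204] [37. 97.]
72 [ 0.5937 -0.1214] [31. 90.]
80 [ 0.599 -0.123] [23. 79.]
88 [ 0.6041 -0.1254] [13. 66.]
96 [ 0.6088 -0.1285] [ 1. 51.]
```

```bash
cat > plan.py <<'E'
from h import *
D=.018
u=lambda a:np.array([np.cos(np.radians(a)),np.sin(np.radians(a))])
def pose(th,d=D):
    al=17-.66*th; return C+.036*u(122-th)-d*u(al),al
def clear(p,al):
    x,y=u(al-90),-u(al);l=np.array([[.6124,-.0474],[.6407,.0052]])-p
    return (np.hypot(*np.maximum(abs(np.c_[l@x,l@y])-[.0375,.095],0).T)*1e3).round(0)
def step(p,al,q,be):
    x,y=u(al-90),-u(al);d=q-p;return [round(np.radians(al-be),3),round(d@x,4),round(d@y,4)]
def here():
    s=r.sense();R=s["ee_rot"];return s["tcp_pos"][:2],np.degrees(np.arctan2(-R[1,1],-R[0,1]))
E
python3 - <<'E'
from plan import *
print(step(*here(),*pose(0,.03)),clear(*pose(0,.03)),step(*pose(0,.03),*pose(0)))
for t in range(0,90,6): print(t,step(*pose(t),*pose(t+3)),step(*pose(t+3),*pose(t+6)),clear(*pose(t)))
print(clear(*pose(96)),pose(96))
E
```

```text
[np.float64(0.261), np.float64(-0.0079), np.float64(-0.0012)] [28. 84.] [np.float64(0.0), np.float64(0.0), np.float64(-0.012)]
0 [np.float64(0.035), np.float64(-0.0011), np.float64(-0.0018)] [np.float64(0.035), np.float64(-0.001), np.float64(-0.0019)] [28. 78.]
6 [np.float64(0.035), np.float64(-0.001), np.float64(-0.0019)] [np.float64(0.035), np.float64(-0.001), np.float64(-0.0019)] [31. 80.]
12 [np.float64(0.035), np.float64(-0.0009), np.float64(-0.0019)] [np.float64(0.035), np.float64(-0.0009), np.float64(-0.0019)] [34. 83.]
18 [np.float64(0.035), np.float64(-0.0009), np.float64(-0.0019)] [np.float64(0.035), np.float64(-0.0008), np.float64(-0.0019)] [37. 87.]
24 [np.float64(0.035), np.float64(-0.0008), np.float64(-0.0019)] [np.float64(0.035), np.float64(-0.0008), np.float64(-0.0019)] [39. 91.]
30 [np.float64(0.035), np.float64(-0.0007), np.float64(-0.0019)] [np.float64(0.035), np.float64(-0.0007), np.float64(-0.0019)] [41. 95.]
36 [np.float64(0.035), np.float64(-0.0007), np.float64(-0.0019)] [np.float64(0.035), np.float64(-0.0006), np.float64(-0.0019)] [42. 98.]
42 [np.float64(0.03
[... 440 characters left out ...]
, np.float64(-0.0019)] [np.float64(0.035), np.float64(-0.0004), np.float64(-0.0019)] [ 42. 101.]
66 [np.float64(0.035), np.float64(-0.0003), np.float64(-0.0019)] [np.float64(0.035), np.float64(-0.0003), np.float64(-0.0019)] [ 41. 100.]
72 [np.float64(0.035), np.float64(-0.0003), np.float64(-0.0019)] [np.float64(0.035), np.float64(-0.0002), np.float64(-0.0019)] [39. 98.]
78 [np.float64(0.035), np.float64(-0.0002), np.float64(-0.0018)] [np.float64(0.035), np.float64(-0.0002), np.float64(-0.0018)] [36. 96.]
84 [np.float64(0.035), np.float64(-0.0001), np.float64(-0.0018)] [np.float64(0.035), np.float64(-0.0001), np.float64(-0.0018)] [34. 92.]
[27. 83.] (array([ 0.60423434, -0.13169221]), -46.36)
```

Request:
drive_tool --steps '[0, 0, 0, -0.0079, -0.0012, 0, 0, 0, 0, 0.087, 0, 0, 0, 0, 0, 0, 0.087, 0, 0, 0, 0, 0, 0, 0.087, 0, 0, 0, 0, 0, 0, 0, 0, -0.004, 0, 0, 0, 0, 0, 0, -0.004, 0, 0, 0, 0, 0, 0, -0.003, 0, 0, 0, 0, 0, 0, 0, 0, 0]'

```text
time_s: 8.82
tcp_pos: [0.5476, -0.1349, 0.1004]
ee_rot: [[0.296, -0.955, -0.0], [-0.955, -0.296, -0.0], [0.0, 0.0, -1.0]]
wrist_force: [0.4, -1.4, -0.4]
gripper_width: 0.005
gripper_force: 0.0
```

```bash
cat >> h.py <<'E'
def line(n):
    P,a=shot(n);where()
    # white pointer: bright unsaturated pixels within 12..42 mm of the dial centre at disc height
    E=P["extrinsics"];hs=cv2.cvtColor(a,cv2.COLOR_BGR2HSV);vv,uu=np.where((hs[...,2]>150)&(hs[...,1]<60))
    X=np.array([onz(P,x,y,.104)[:2] for x,y in zip(uu,vv) if y<235]);d=X-C;k=np.hypot(*d.T)<.044;d=d[k]
    m=d.mean(0);print("line px",k.sum(),"turned",(122-np.degrees(np.arctan2(m[1],m[0]))).round(1),"r",np.hypot(*m).round(4))
E
python3 -c "
from h import *
line('w9')"
```

```text
t 8.87 tcp [ 0.5475 -0.135   0.1004] centre in tool mm [ 35.3 -27.6] -y dir deg 17.2 F [-0.1 -0.8 -0.1]
line px 261 turned -0.7 r 0.0127
```

Pointer tracking works (turned ≈ 0). Next I'll push the first few degrees.

Request:
drive_tool --steps '[0, 0, 0.035, -0.0011, -0.0018, 0, 0, 0, 0, 0.035, -0.001, -0.0019, 0, 0, 0, 0, 0.035, -0.001, -0.0019, 0, 0, 0, 0, 0.035, -0.001, -0.0019, 0, 0, 0, 0, 0.035, -0.0009, -0.0019, 0, 0, 0, 0, 0, 0, 0, 0, 0]'

```text
time_s: 9.37
tcp_pos: [0.5538, -0.1282, 0.1001]
ee_rot: [[0.123, -0.992, -0.003], [-0.992, -0.123, 0.0], [-0.001, 0.003, -1.0]]
wrist_force: [-2.5, 1.7, 1.2]
gripper_width: 0.005
gripper_force: 1.2
```

```bash
python3 -c "
from h import *
line('w10')"
```

```text
t 9.42 tcp [ 0.5541 -0.1281  0.1001] centre in tool mm [ 35.9 -26. ] -y dir deg 7.1 F [-3.3  0.9  1. ]
line px 262 turned 10.2 r 0.0126
```

Contact is good: the dial has moved 10° at about 3 N. Continuing.

Request:
drive_tool --steps '[0, 0, 0.035, -0.0009, -0.0019, 0, 0, 0, 0, 0.035, -0.0009, -0.0019, 0, 0, 0, 0, 0.035, -0.0008, -0.0019, 0, 0, 0, 0, 0.035, -0.0008, -0.0019, 0, 0, 0, 0, 0.035, -0.0008, -0.0019, 0, 0, 0, 0, 0.035, -0.0007, -0.0019, 0, 0, 0, 0, 0.035, -0.0007, -0.0019, 0, 0, 0, 0, 0.035, -0.0007, -0.0019, 0, 0, 0, 0, 0, 0, 0, 0, 0]'

```text
time_s: 10.17
tcp_pos: [0.5705, -0.1217, 0.1004]
ee_rot: [[-0.155, -0.988, 0.001], [-0.988, 0.155, 0.0], [-0.0, -0.0, -1.0]]
wrist_force: [-0.6, 0.2, 0.2]
gripper_width: 0.007
gripper_force: 0.3
```

```bash
python3 -c "
from h import *
line('w11')
from plan import *
print(pose(39),here(),clear(*here()))"
```

```text
t 10.22 tcp [ 0.5708 -0.1218  0.1004] centre in tool mm [ 36.2 -19.3] -y dir deg -8.8 F [-0.6  0.5  0.1]
line px 265 turned 35.3 r 0.0123
(array([ 0.57089631, -0.12203322]), -8.740000000000002) (array([ 0.57076333, -0.12176971]), np.float64(-8.831829935529631)) [42. 99.]
```

Request:
drive_tool --steps '[0, 0, 0.035, -0.0006, -0.0019, 0, 0, 0, 0, 0.035, -0.0006, -0.0019, 0, 0, 0, 0, 0.035, -0.0006, -0.0019, 0, 0, 0, 0, 0.035, -0.0005, -0.0019, 0, 0, 0, 0, 0.035, -0.0005, -0.0019, 0, 0, 0, 0, 0.035, -0.0005, -0.0019, 0, 0, 0, 0, 0.035, -0.0004, -0.0019, 0, 0, 0, 0, 0.035, -0.0004, -0.0019, 0, 0, 0, 0, 0.035, -0.0004, -0.0019, 0, 0, 0, 0, 0, 0, 0, 0, 0]'

```text
time_s: 11.05
tcp_pos: [0.5887, -0.1226, 0.1005]
ee_rot: [[-0.453, -0.892, 0.002], [-0.892, 0.453, -0.0], [-0.001, -0.002, -1.0]]
wrist_force: [0.1, -0.2, -0.2]
gripper_width: 0.002
gripper_force: 0.0
```

```bash
python3 -c "
from h import *
line('w12')
from plan import *
print(pose(66),here(),clear(*here()))"
```

```text
t 11.1 tcp [ 0.5886 -0.1227  0.1006] centre in tool mm [ 35.7 -13.3] -y dir deg -26.9 F [ 0.1  0.1 -0.7]
line px 264 turned 63.2 r 0.012
(array([ 0.58833055, -0.12260622]), -26.560000000000002) (array([ 0.58858412, -0.12266523]), np.float64(-26.86414798946334)) [ 40. 100.]
```

Request:
drive_tool --steps '[0, 0, 0.035, -0.0003, -0.0019, 0, 0, 0, 0, 0.035, -0.0003, -0.0019, 0, 0, 0, 0, 0.035, -0.0003, -0.0019, 0, 0, 0, 0, 0.035, -0.0002, -0.0019, 0, 0, 0, 0, 0, 0, 0, 0, 0, 0, 0, 0, 0, 0, 0, 0]'

```text
time_s: 11.6
tcp_pos: [0.5944, -0.1249, 0.1005]
ee_rot: [[-0.572, -0.82, -0.001], [-0.82, 0.572, 0.001], [-0.0, 0.001, -1.0]]
wrist_force: [-2.6, 3.7, 1.7]
gripper_width: -0.0
gripper_force: 2.0
```

```bash
python3 -c "
from h import *
line('w13')
from plan import *
print(pose(78),here(),clear(*here()))"
```

```text
t 11.65 tcp [ 0.5945 -0.1249  0.1005] centre in tool mm [ 35. -12.] -y dir deg -34.9 F [-2.5  3.3  0.8]
line px 267 turned 71.4 r 0.0119
(array([ 0.5953584 , -0.12530217]), -34.480000000000004) (array([ 0.59445462, -0.12491277]), np.float64(-34.92823235598513)) [36. 96.]
```

Third click reached (72°). Now I'll go slowly over the last hump.

Request:
drive_tool --steps '[0, 0, 0.02, -0.0001, -0.001, 0, 0, 0, 0, 0.02, -0.0001, -0.001, 0, 0, 0, 0, 0.02, -0.0001, -0.001, 0, 0, 0, 0, 0.02, -0.0001, -0.001, 0, 0, 0, 0, 0.02, -0.0001, -0.001, 0, 0, 0, 0, 0, 0, 0, 0, 0, 0, 0, 0, 0, 0, 0, 0]'

```text
time_s: 12.23
tcp_pos: [0.5995, -0.1287, 0.1005]
ee_rot: [[-0.653, -0.758, 0.001], [-0.758, 0.653, -0.001], [0.0, -0.001, -1.0]]
wrist_force: [0.7, -0.2, -0.8]
gripper_width: 0.008
gripper_force: 0.0
```

```bash
python3 -c "
from h import *
line('w14')
from plan import *
print(here(),clear(*here()))"
```

```text
t 12.28 tcp [ 0.5994 -0.1286  0.1004] centre in tool mm [34.  -9.4] -y dir deg -40.7 F [-0.1  0.9 -0.6]
line px 264 turned 83.2 r 0.0117
(array([ 0.59939926, -0.1286162 ]), np.float64(-40.73731313503093)) [33. 91.]
```

Request:
drive_tool --steps '[0, 0, 0, 0, -0.0008, 0, 0, 0, 0, 0, 0, -0.0008, 0, 0, 0, 0, 0, 0, 0, 0, 0, 0, 0, 0, 0, 0, 0, 0, 0, 0, 0, 0, 0, 0, 0]'

```text
time_s: 12.7
tcp_pos: [0.6004, -0.1292, 0.1005]
ee_rot: [[-0.653, -0.758, 0.0], [-0.758, 0.653, -0.0], [-0.0, -0.0, -1.0]]
wrist_force: [-0.2, 0.2, -0.3]
gripper_width: 0.004
gripper_force: 0.0
```

```bash
python3 -c "
from h import *
line('w15')"
```

```text
t 12.75 tcp [ 0.6004 -0.1291  0.1005] centre in tool mm [34.3 -8.3] -y dir deg -40.7 F [0.7 0.2 0.1]
line px 268 turned 85.0 r 0.0116
```

Request:
drive_tool --steps '[0, 0, 0, 0, -0.0008, 0, 0, 0, 0, 0, 0, -0.0005, 0, 0, 0, 0, 0, 0, 0, 0, 0, 0, 0, 0, 0, 0, 0, 0, 0, 0, 0, 0, 0, 0, 0, 0, 0, 0, 0, 0, 0, 0]'

```text
time_s: 13.25
tcp_pos: [0.6014, -0.13, 0.1004]
ee_rot: [[-0.653, -0.758, 0.0], [-0.758, 0.653, -0.0], [-0.0, -0.0, -1.0]]
wrist_force: [0.5, 0.2, -0.3]
gripper_width: 0.005
gripper_force: 0.0
```

```bash
python3 -c "
from h import *
line('w16')"
```

```text
t 13.3 tcp [ 0.6014 -0.13    0.1004] centre in tool mm [34.3 -7. ] -y dir deg -40.7 F [ 0.2 -0.5  0.2]
line px 268 turned 91.9 r 0.0117
```

Request:
drive_tool --steps '[0, 0, 0, 0, 0.004, 0, 0, 0, 0, 0, 0, 0.006, 0, 0, 0, 0, 0, 0, 0.006, 0, 0, 0, 0, 0, 0, 0, -0.02, 0, 0, 0, 0, 0, 0, -0.03, 0, 0, 0, 0, 0, 0, -0.03, 0, 0, 0, 0, 0, 0, -0.02, 0, 0, 0, 0, 0, 0, 0, 0]'

```text
time_s: 13.97
tcp_pos: [0.5917, -0.1195, 0.2063]
ee_rot: [[-0.652, -0.758, 0.011], [-0.759, 0.652, -0.001], [-0.006, -0.009, -1.0]]
wrist_force: [0.2, 0.6, -0.5]
gripper_width: 0.004
gripper_force: 0.0
```

```bash
python3 -c "
from h import *
line('w17')
line('w18')"
```

```text
t 14.02 tcp [ 0.5903 -0.1191  0.2035] centre in tool mm [ 35.3 -22.4] -y dir deg -40.7 F [-0.3  0.3 -0.9]
line px 127 turned 92.1 r 0.0117
t 14.07 tcp [ 0.589  -0.119   0.2013] centre in tool mm [ 34.5 -23.5] -y dir deg -40.7 F [-1.1 -1.4 -0.7]
line px 130 turned 92.0 r 0.0116
```

View pics/w18.png

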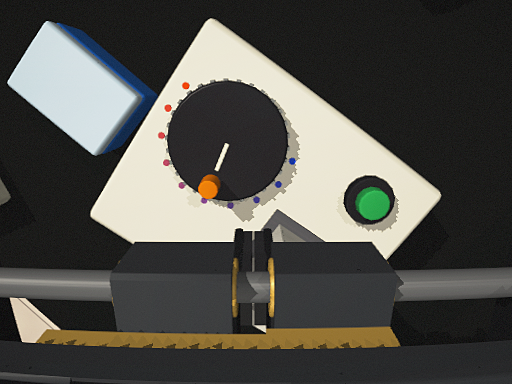

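The dial now points at the fifth dot, (204,200) in the image, which is four clicks from the first dot at (292,161). The button is at (372,203), unobstructed. Next I'll measure the button from here and plan the press.

Run:
```python
from plan import *
import pickle
P=r.camera_params("wrist");im=r.capture("wrist");where()
for c,s in blobs(im,(5,150,120),(18,255,255),100):
    q=onz(P,*c,.121)[:2]-C;print("peg turned",122-np.degrees(np.arctan2(q[1],q[0])),np.hypot(*q))
g=[b for b in blobs(im,(45,100,60),(85,255,255),100)][0];P2,_=pickle.load(open("w2.pkl","rb"))
print(g,meet(ray(P,*g[0]),ray(P2,209.6,196.4)),onz(P,*g[0],.105))
d=[(292,161),(278,184),(256,200),(230,205),(204,200),(186,86)]
for p in d:
    q=onz(P,*p,.091)[:2]-C;print(np.hypot(*q).round(4),(122-np.degrees(np.arctan2(q[1],q[0]))).round(1))
B=np.array([.5232,-.0412])
for al in(-40.7,-50,-60,-70,-76):
    x,y=u(al-90),-u(al);l=C+.036*u(26)-B;print(al,clear(B,al),"peg",(np.array([l@x,l@y])*1e3).round(0),step(*here(),B,al),np.array([x,y]).round(3).tolist())
```

```text
t 14.12 tcp [ 0.5884 -0.119   0.1999] centre in tool mm [ 34.1 -24. ] -y dir deg -40.7 F [ 0.2  0.5 -0.2]
peg turned 95.54206608019933 0.03474546102373403
(array([371.2, 204.8]), [354, 188, 35, 34, 918]) (array([ 0.52324025, -0.04119903,  0.10598632]), np.float64(0.0003517473782355293)) [ 0.52300939 -0.04069673  0.105     ]
0.0592 -1.7
0.0582 21.4
0.0574 45.5
0.0558 69.5
0.0548 94.0
0.0558 218.9
-40.7 [16. 74.] peg [  18. -138.] [np.float64(-0.001), np.float64(-0.0165), np.float64(0.1002)] [[-0.652, -0.758], [-0.758, 0.652]]
-50 [27. 82.] peg [  -5. -139.] [np.float64(0.162), np.float64(-0.0165), np.float64(0.1002)] [[-0.766, -0.643], [-0.643, 0.766]]
-60 [37. 87.] peg [ -29. -136.] [np.float64(0.336), np.float64(-0.0165), np.float64(0.1002)] [[-0.866, -0.5], [-0.5, 0.866]]
-70 [44. 89.] peg [ -52. -129.] [np.float64(0.511), np.float64(-0.0165), np.float64(0.1002)] [[-0.94, -0.342], [-0.342, 0.94]]
-76 [48. 88.] peg [ -66. -123.] [np.float64(0.615), np.float64(-0.0165), np.float64(0.1002)] [[-0.97, -0.242], [-0.242, 0.97]]
```

Request:
drive_tool --steps '[0, 0, 0, -0.0041, 0.025, 0, 0, 0, 0, 0, -0.0041, 0.025, 0, 0, 0, 0, 0, -0.0041, 0.025, 0, 0, 0, 0, 0, -0.0041, 0.025, 0, 0, 0, 0, 0.105, 0, 0, 0, 0, 0, 0, 0.105, 0, 0, 0, 0, 0, 0, 0.105, 0, 0, 0, 0, 0, 0, 0.105, 0, 0, 0, 0, 0, 0, 0, 0, 0, 0, 0]'

```text
time_s: 14.87
tcp_pos: [0.523, -0.0418, 0.1988]
ee_rot: [[-0.906, -0.424, -0.003], [-0.424, 0.906, -0.0], [0.003, 0.001, -1.0]]
wrist_force: [0.3, -0.1, 0.1]
gripper_width: 0.004
gripper_force: 0.0
```

Request:
drive_tool --steps '[0, 0, 0, 0, 0, 0.03, 0, 0, 0, 0, 0, 0, 0.03, 0, 0, 0, 0, 0, 0, 0.02, 0, 0, 0, 0, 0, 0, 0.005, 0, 0, 0, 0, 0, 0, 0, 0]'

```text
time_s: 15.28
tcp_pos: [0.5226, -0.0422, 0.1133]
ee_rot: [[-0.904, -0.427, -0.005], [-0.427, 0.904, -0.001], [0.005, 0.001, -1.0]]
wrist_force: [-0.1, 0.4, 0.0]
gripper_width: 0.004
gripper_force: 0.0
```

Run:
```python
from plan import *
where();p,al=here();B=np.array([.5232,-.0412]);print(step(p,al,B,al),clear(p,al))
P,a=shot("w19");print([(c.tolist(),s) for c,s in blobs(a,(45,100,60),(85,255,255),20)])
```

```text
t 15.28 tcp [ 0.5226 -0.0422  0.1133] centre in tool mm [  -5.3 -133.3] -y dir deg -64.7 F [-0.1  0.4  0. ]
[np.float64(0.0), np.float64(-0.001), np.float64(0.0006)] [42. 90.]
[([253.2, 221.4], [229, 204, 49, 49, 1130])]
```

Aligned over the button. I'll descend in small steps, watching the force.

Request:
drive_tool --steps '[0, 0, 0, 0, 0, 0.003, 0, 0, 0, 0, 0, 0, 0.003, 0, 0, 0, 0, 0, 0, 0.003, 0, 0, 0, 0, 0, 0, 0.003, 0, 0, 0, 0, 0, 0, 0.002, 0, 0, 0, 0, 0, 0, 0, 0]'

```text
time_s: 15.83
tcp_pos: [0.5239, -0.0419, 0.1011]
ee_rot: [[-0.905, -0.426, -0.001], [-0.426, 0.905, -0.0], [0.001, 0.0, -1.0]]
wrist_force: [-0.1, 0.1, -0.1]
gripper_width: 0.005
gripper_force: 0.0
```

Request:
drive_tool --steps '[0, 0, 0, 0, 0, 0.002, 0, 0, 0, 0, 0, 0, 0.002, 0, 0, 0, 0, 0, 0, 0.002, 0, 0, 0, 0, 0, 0, 0, 0]'

```text
time_s: 16.17
tcp_pos: [0.5239, -0.0419, 0.095]
ee_rot: [[-0.905, -0.426, -0.001], [-0.426, 0.905, -0.0], [0.001, 0.0, -1.0]]
wrist_force: [0.1, -0.8, 0.1]
gripper_width: 0.007
gripper_force: 0.0
```

Request:
drive_tool --steps '[0, 0, 0, 0, 0, 0.002, 0, 0, 0, 0, 0, 0, 0.002, 0, 0, 0, 0, 0, 0, 0.002, 0, 0, 0, 0, 0, 0, 0, 0]'

```text
time_s: 16.5
tcp_pos: [0.5244, -0.0418, 0.0895]
ee_rot: [[-0.905, -0.426, 0.0], [-0.426, 0.905, -0.0], [-0.0, -0.0, -1.0]]
wrist_force: [-0.0, -0.1, 3.7]
gripper_width: 0.003
gripper_force: 1.6
```

Request:
drive_tool --steps '[0, 0, 0, 0, 0, 0.001, 0, 0, 0, 0, 0, 0, 0.001, 0, 0, 0, 0, 0, 0, 0, 0]'

```text
time_s: 16.75
tcp_pos: [0.5244, -0.0418, 0.0877]
ee_rot: [[-0.905, -0.426, 0.001], [-0.426, 0.905, -0.0], [-0.0, -0.0, -1.0]]
wrist_force: [-1.0, 0.4, 4.3]
gripper_width: 0.003
gripper_force: 2.1
```

Request:
drive_tool --steps '[0, 0, 0, 0, 0, 0.001, 0, 0, 0, 0, 0, 0, 0.001, 0, 0, 0, 0, 0, 0, 0.001, 0, 0, 0, 0, 0, 0, 0, 0]'

```text
time_s: 17.08
tcp_pos: [0.5245, -0.0419, 0.0866]
ee_rot: [[-0.904, -0.427, 0.001], [-0.427, 0.904, -0.001], [-0.001, -0.001, -1.0]]
wrist_force: [-6.0, 1.4, 14.9]
gripper_width: 0.007
gripper_force: 7.7
```

Request:
drive_tool --steps '[0, 0, 0, 0, 0, 0.0007, 0, 0, 0, 0, 0, 0, 0.0007, 0, 0, 0, 0, 0, 0, 0, 0]'

```text
time_s: 17.33
tcp_pos: [0.5246, -0.0419, 0.0865]
ee_rot: [[-0.904, -0.427, 0.002], [-0.427, 0.904, -0.001], [-0.001, -0.001, -1.0]]
wrist_force: [-7.4, 2.9, 21.8]
gripper_width: 0.007
gripper_force: 11.2
```

The button appears to have bottomed: the force rises steeply with no further travel. I'll compare pictures pressed and released as a check.

Run:
```python
from h import *
where();P,a=shot("w20");print([(c.tolist(),s) for c,s in blobs(a,(45,100,60),(85,255,255),20)])
s=[s for c,s in blobs(a,(45,100,60),(85,255,255),20)][0]
for z in(.106,.103,.1):
  print(z,np.linalg.norm(onz(P,s[0],s[1]+12,z)-onz(P,s[0]+s[2],s[1]+12,z)),onz(P,253,s[1],z))
```

```text
t 17.33 tcp [ 0.5246 -0.0419  0.0865] centre in tool mm [  -3.3 -132.8] -y dir deg -64.7 F [-7.4  2.9 21.8]
[([254.7, 229.9], [228, 217, 53, 50, 655])]
0.106 0.026736785890886672 [ 0.50953959 -0.04823969  0.106     ]
0.103 0.027232289300238924 [ 0.51055725 -0.04776306  0.103     ]
0.1 0.027727792709591182 [ 0.51157492 -0.04728643  0.1       ]
```

Request:
drive_tool --steps '[0, 0, 0, 0, 0, -0.004, 0, 0, 0, 0, 0, 0, -0.01, 0, 0, 0, 0, 0, 0, -0.02, 0, 0, 0, 0, 0, 0, 0, 0]'

```text
time_s: 17.72
tcp_pos: [0.5262, -0.0417, 0.1199]
ee_rot: [[-0.905, -0.426, 0.006], [-0.426, 0.905, 0.0], [-0.005, -0.002, -1.0]]
wrist_force: [0.1, 0.3, 0.2]
gripper_width: 0.004
gripper_force: 0.0
```

Run:
```python
from h import *
where();P,a=shot("w21");print([(c.tolist(),s) for c,s in blobs(a,(45,100,60),(85,255,255),20)])
s=[s for c,s in blobs(a,(45,100,60),(85,255,255),20)][0]
for z in(.106,.103,.1): print(z,onz(P,253,s[1],z))
```

```text
t 17.72 tcp [ 0.5262 -0.0417  0.1199] centre in tool mm [  -1.9 -132.2] -y dir deg -64.8 F [0.1 0.3 0.2]
[([255.1, 214.9], [232, 195, 47, 48, 1408])]
0.106 [ 0.5100764  -0.04866776  0.106     ]
0.103 [ 0.51091568 -0.04827876  0.103     ]
0.1 [ 0.51175496 -0.04788976  0.1       ]
```

Request:
drive_tool --steps '[0, 0, 0, 0, 0, -0.035, 0, 0, 0, 0, 0, 0, -0.035, 0, 0, 0, 0, 0, 0, -0.035, 0, 0, 0, 0, -0.02, 0, -0.035, 0, 0, 0, 0, -0.03, 0, 0, 0, 0, 0, 0, 0, 0, 0, 0, 0, 0, 0, 0, 0, 0, 0]'

```text
time_s: 18.35
tcp_pos: [0.5696, -0.0199, 0.2554]
ee_rot: [[-0.905, -0.426, -0.003], [-0.426, 0.905, 0.0], [0.002, 0.001, -1.0]]
wrist_force: [-0.6, -0.5, -0.4]
gripper_width: 0.006
gripper_force: 0.0
```

Run:
```python
from h import *
import pickle
where();P,im=shot("w22");P1,_=pickle.load(open("w1.pkl","rb"))
for c,s in blobs(im,(5,150,120),(18,255,255),80):
    q=onz(P,*c,.121)[:2]-C;print("peg turned",(122-np.degrees(np.arctan2(q[1],q[0]))).round(1),np.hypot(*q).round(4))
for c,s in blobs(im,(45,100,60),(85,255,255),80): print("green",onz(P,*c,.106).round(4))
T=r.capture("top");d=cv2.absdiff(T,np.load("top.npy")).max(2);m=cv2.morphologyEx((d>50).astype(np.uint8),cv2.MORPH_OPEN,np.ones((3,3)))
print([s.tolist() for s in cv2.connectedComponentsWithStats(m)[2][1:] if s[4]>20])
```

```text
t 18.35 tcp [ 0.5696 -0.0199  0.2554] centre in tool mm [  46.6 -133.4] -y dir deg -64.8 F [-0.6 -0.5 -0.4]
peg turned 96.8 0.0358
green [ 0.5233 -0.0412  0.106 ]
[[136, 60, 172, 251, 16793], [140, 89, 47, 15, 168], [307, 134, 6, 7, 35], [125, 145, 24, 20, 341], [78, 149, 28, 11, 216], [39, 150, 21, 17, 217], [71, 150, 6, 5, 28], [302, 152, 6, 6, 34], [288, 155, 6, 5, 27], [0, 233, 54, 56, 1439], [96, 299, 184, 85, 9611], [252, 318, 12, 9, 85], [266, 327, 16, 10, 98], [285, 338, 12, 30, 184], [21, 363, 8, 7, 43], [0, 367, 75, 17, 863], [283, 372, 12, 9, 68]]
```

```bash
python3 -c "
from station import r
print(r.finish_job())"
```

```text
the job is handed in; nothing more can be done
None
```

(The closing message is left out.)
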